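# Zero the kitchen scale and put the salt shaker on it

### The job

The empty kitchen scale does not read zero: with a fingertip, roll the small thumbwheel in its front, under the tray, until it has turned the dial plate so that the thick zero bar stands under the tip of the pointer, and let go. Then lift the salt shaker that stands to the right of the scale (not the one at the back wall) over the rim of the tray and set it down gently inside, upright, to be weighed. Do not press hard on the tray, leave the zero setting as you set it, and do not disturb the other things.

Things in the scene. Friction and masses are not known exactly. Their poses are not given: they have to be found in the camera images.
- scale: White kitchen scale, fixed to the worktop, under an open steel tray. Housing 110 (x) x 170 (y) x 85 mm high; origin at the centre of its underside, 3 mm above the worktop's zero level. Its front face, 55 mm from the origin, looks to its own -x, towards the robot, with a dial on the right and the edge of a thumbwheel on the left.
- dial (a point): Centre of the dial, 70 mm across, on the front face: 30 mm right of the middle, 46 mm above the scale's origin. The black pointer stands straight up (12 o'clock) while the tray is empty, its tip at 29 mm radius. The white dial plate behind it turns with the thumbwheel; of its ticks the thick one, 5 mm wide, is the zero bar.
- wheel_rim (a point): Foremost point of the thumbwheel's rim (fixed in the scale): 61 mm in front of the scale's origin, 50 mm left of the middle, 55 mm above it. Of the ribbed black wheel (radius 20, 10 mm thick, axis vertical) 6 mm stands out of the face, 28 mm wide. The tray overhangs it by 18 mm, 45 mm higher: tilt the tool about 30 to 40 degrees, fingertips forward.
- zero_wheel (a joint): Thumbwheel angle, rad; 0 = zero bar at the top, under the empty scale's pointer; starts at 0.6 to 1.8, the bar right of it. The dial plate turns half as far. Dragging the rim's front to the scale's left (+y) lowers the value (0.05 rad a mm) and moves the bar left. Light friction (0.6 N at the rim), stays where left; a shut fingertip pressed on with 3 to 8 N drags it.
- tray_floor (a point): Centre of the tray's inner floor, 104 mm above the scale's origin when empty, axes as the scale's. Tray 150 (x) x 180 (y) mm outside, 142 x 172 inside; its rim stands 14 mm above the floor. Its front edge is 79 mm in front of the scale's origin, its underside 100 mm above it.
- tray (a joint): How far the sprung tray has sunk, m: 0 empty, stop at 0.012, 400 N/m. The shaker sinks it by 2.5 to 5 mm and turns the pointer clockwise (0.25 rad a mm).
- shaker: Salt shaker: clear round body 44 mm across with a grey rounded cap, 90 mm high in all, 0.1 to 0.2 kg, standing on the worktop 0.15 to 0.4 m right of the scale (another one at the back wall is scenery); shorter than the two spice jars beside it. Origin at the centre of its underside, z up. Grasp the body about 55 mm above its foot.
- jar_a: Bystander: spice jar with a dark cap, 41 mm across, 105 mm high, origin at the centre of its underside.
- jar_b: Bystander: spice jar like the other, 41 mm across, 105 mm high, origin at the centre of its underside.
- tomato: Bystander: tomato 58 mm across, 61 mm high, origin under its centre.
- matches: Bystander: matchbox 54 x 41 x 15 mm lying flat on the hob, origin at the centre of its underside.

How it is judged:
On the way:
1. with the tray empty and the shaker still where it stood, the wheel is within 0.16 rad of zero (the pointer's tip over the bar) and the fingers have let go of it (value of joint zero_wheel between -0.16 and 0.16 rad and value of joint tray below 0.001 m and distance of shaker from where it was at the start of the episode below 0.02 m and contact force between each of the arm, the fingers and scale below 0.1 N), for 0.3 s.
At the end, for the whole second after the job is handed in: The shaker stands upright (within 0.15 rad) and at rest on the floor of the tray, inside its rim, its weight alone pressing the tray down (1.5 to 7 mm), and the wheel is still within 0.16 rad of zero (0.08 rad at the dial plate) (value of joint zero_wheel between -0.16 and 0.16 rad and x of shaker in the frame of tray_floor between -0.06 and 0.06 m and y of shaker in the frame of tray_floor between -0.075 and 0.075 m and z of shaker in the frame of tray_floor between -0.004 and 0.004 m and angle between shaker's own z axis and vertical below 0.15 rad and linear speed of shaker below 0.02 m/s and value of joint tray between 0.0015 and 0.007 m); the robot touches nothing.
It fails at once if the tray is pressed or struck down by more than 10 mm (value of joint tray above 0.01 m).
It fails at once if a spice jar, the tomato or the matchbox is shifted by more than 30 mm, or a jar is tipped (distance of any of jar_a, jar_b, tomato, matches from where it was at the start of the episode above 0.03 m or angle between any of jar_a, jar_b's own z axis and vertical above 0.5 rad).
It also fails if it takes over 56 s, if anything falls off the work surface, if the arm or the gripper's body presses on something with over 40 N, if the wrist force passes 120 N, or if a joint passes its speed limit or range.

### The arm

A 6-joint arm with a two-finger parallel gripper is mounted at the origin on a cart in front of the work surface, level with it; the furniture and walls round the work are solid. World frame = base frame: x ahead of the robot, y to its left, z up, the work surface at z = 0. Lengths are in m, angles in rad, forces in N, time in s.
With the tool pointing down it reaches from about 0.25 to 0.775 m from the base axis. Payload 4 kg.
Tool frame: the origin (TCP) lies at the very end of the fingers, on their centre line; the grasp point (between the pads) lies 19 mm behind it (robot.pinch_z is the distance from the TCP to the grasp point, in m); z points along the fingers, y is the line along which they close (so a half turn about z gives the same grasp; the last joint's range is limited). The gripper opens to 94 mm and grips with 3 to 60 N. Pads are 16 mm wide; open, the fingers measure 119 mm over their backs; the gripper's body (75 mm by 177 mm) begins 78 mm behind the grasp point.
Start: joints at [-1.251, 0.087, 1.371, -0, 1.684, -0.103], TCP at [0.226, -0.502, 0.168] pointing down, gripper open.
Joint ranges: [-3.1, 3.1], [-0.76, 2.03], [0.27, 2.55], [-1.08, 4.22], [0.17, 2.65], [-2.57, 2.57]. Speed limits (rad/s): [2.79, 2.79, 3.14, 3.14, 3.14, 3.14].

### API

Orientations are given as [roll, pitch, yaw] about the fixed x, y, z axes, in that order (R = Rz(yaw) Ry(pitch) Rx(roll)).
In Python, from bench import robot gives the robot as it stands.
- The arm moves only by the tool arm_command, never from a script. Its argument "targets" is one flat list of numbers, 7 for each row, row after row: the turn, a rotation vector about the tool's x, y, z in degrees, then the shift along the tool's x, y, z in mm, then the closure, from -1 (fully open) to 1 (shut). In form: [ax, ay, az, x, y, z, hand, ax, ay, az, x, y, z, hand, ...]. A call has 1 to 20 rows; each row is the pose to reach, as a shift and turn from the pose commanded when the call began, along the tool's axes at that moment; what a row does not reach only later rows make up. A row lasts 1/10 s, in which the tool goes at most 50 mm and 8.59 degrees, less where a joint would pass 70% of its speed; a pose out of reach is approached as far as the arm can. A call with a gripper value outside its range is refused whole. The fingers move at their own pace and stop on an object; the grip force is fixed at half the most. Time passes only in rows, so rows that repeat a pose let the fingers close. It gives the time, the measured TCP pose, the force, the opening and the grip force at its end, in the units of the state.
- robot.get_obs(): the state, without advancing time (a new reading comes with each control period).
- robot.snapshot(name): name is "scene" or "top" or "wrist"; returns a dict with "color" (384x512x3 uint8, red, green, blue), "range_z" (384x512 float32, m along the optical axis (not along the pixel's ray), 0 where there is no reading), "fx", "fy", "cx", "cy" (pixels), "dist_coeffs" ([k1, k2, p1, p2, k3] as OpenCV has them; the pictures are not rectified), "T" (4x4, takes a point from camera to world coordinates); the wrist camera has in their place "T_tool_cam" (4x4, takes a point from camera to tool coordinates, whose origin is the TCP and whose axes are the flange's). Camera axes: x right, y down, z forward; pixel columns grow to the right and rows downward; lengths in m; the calibration is good to about 2 mm. A picture is of the moment at which its call begins: read the wrist's pose just before it.
- robot.close_job(): hands the job in; it is judged then, once.
The state is a dict: "time": time; "joint_positions": joint angles; "qvel": joint speeds; "joint_torque": joint torques, N m; "tool_pos": TCP position; "ee_rot": TCP orientation; "wrist_force": force on the tool from outside, world axes, zero at the start; "wrist_torque": the same for the moment, N m; "width": finger opening in m; "finger_force": force on a finger pad.
Only numpy, scipy, OpenCV 4.12 (cv2) and the standard library are available. Lean on these libraries where they do the work, as an engineer would, in place of code of your own. Each camera call takes 0.05 s, during which the arm holds its last target. There are 200 camera calls.

## Working session

There is one attempt and no reset: what is moved stays moved. The work goes in short steps, Python scripts to look and compute and a tool call to move; the robot and the scene stay as the last step left them, time stands still between calls to the robot, and variables do not carry over. Pictures are saved under pics/ and viewed, at most 10 in all, crops included, and the job is handed in when it is done.

Besides the shell and the picture viewer there is one more tool, called after "Call:" as name(argument=value, ...), one argument or row to a line, values as JSON. arm_command: Moves the arm, as the interface text tells. Its arguments: {"type":"object","properties":{"targets":{"type":"array"}},"required":["targets"]}

```bash
mkdir -p pics; ls
cat > h.py <<'E'
import numpy as np, cv2, pickle
from bench import robot
from scipy.spatial.transform import Rotation as R
def snap(n):
    o=robot.get_obs(); s=robot.snapshot(n)
    if 'T' not in s:
        T=np.eye(4); T[:3,:3]=R.from_euler('xyz',o['ee_rot']).as_matrix(); T[:3,3]=o['tool_pos']; s['T']=T@s['T_tool_cam']
    s['K']=np.array([[s['fx'],0,s['cx']],[0,s['fy'],s['cy']],[0,0,1]]); return s
def ray(s,px):
    u=cv2.undistortPoints(np.array(px,float).reshape(-1,1,2),s['K'],np.array(s['dist_coeffs'])).reshape(-1,2)
    d=np.c_[u,np.ones(len(u))]; return s['T'][:3,3],d@s['T'][:3,:3].T
def depthpts(s):
    v,u=np.mgrid[0:384,0:512]; o,d=ray(s,np.c_[u.ravel(),v.ravel()]); return (o+d*s['range_z'].reshape(-1,1)).reshape(384,512,3)
def plane(s,px,z):
    o,d=ray(s,px); return o+d*((z-o[2])/d[:,2])[:,None]
E
python3 - <<'E'
from h import *
print(robot.get_obs())
a=snap('scene');b=snap('top')
pickle.dump((a,b),open('s0.pkl','wb'))
for n,s in(('scene',a),('top',b)): cv2.imwrite(f'pics/{n}0.png',cv2.resize(s['color'][:,:,::-1],(800,600))); print(n,s['T'].round(3).tolist(),s['fx'])
E
```

```text
pics
{'time': 0.0, 'joint_positions': array([-1.25111543e+00,  8.79487842e-02,  1.37218248e+00, -8.40298492e-06,
        1.68360042e+00, -1.03109348e-01]), 'qvel': array([-0.00171139,  0.00035258,  0.0008293 ,  0.0010212 ,  0.00104477,
        0.00137177]), 'joint_torque': array([-6.92183512e-04, -3.40178168e+01, -3.02432585e+01,  7.17940112e-02,
        3.28671292e-02, -1.90014812e-04]), 'tool_pos': array([ 0.22546574, -0.5009995 ,  0.16714407]), 'ee_rot': array([-3.13946413e+00, -2.11855658e-04,  4.22789082e-01]), 'wrist_force': array([-0.36190162,  1.21394398,  0.20236724]), 'wrist_torque': array([-0.00414134,  0.04442051,  0.0652731 ]), 'finger_force': 0.0, 'width': 0.09405345922241777}
scene [[-0.897, -0.24, 0.372, 0.138], [-0.442, 0.473, -0.762, 0.748], [0.007, -0.848, -0.53, 0.667], [0.0, 0.0, 0.0, 1.0]] 476.8222583648159
top [[-0.021, -0.989, 0.147, 0.414], [-1.0, 0.017, -0.026, -0.089], [0.023, -0.147, -0.989, 0.988], [0.0, 0.0, 0.0, 1.0]] 398.8892463754854
```

View pics/scene0.png

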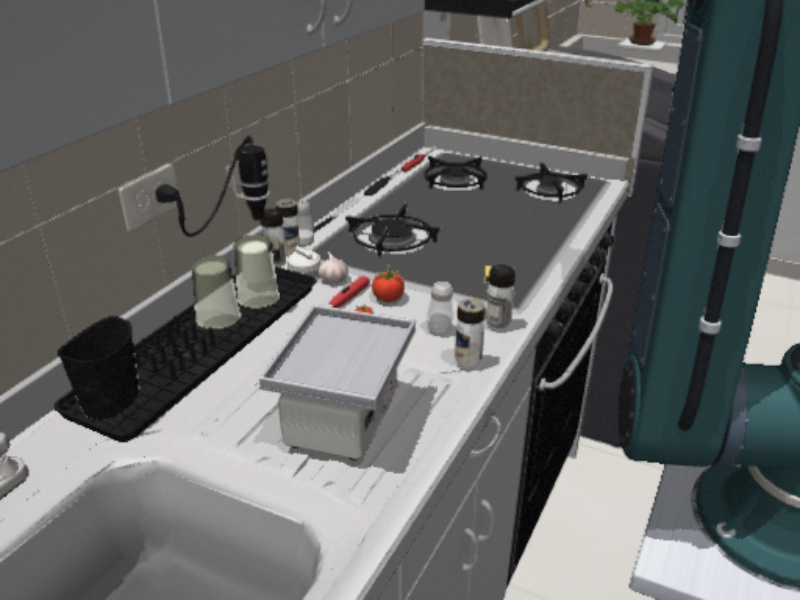

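View pics/top0.png

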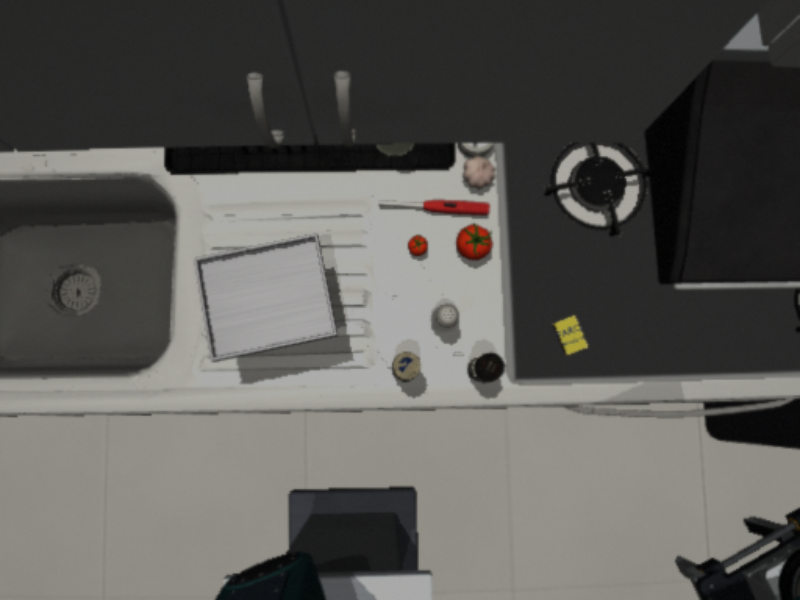

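The scene view shows the tray on the scale, the shaker at (440,308) and the jars at (470,333) and (500,295). The top view has the tray corners at (197,258), (318,234), (337,335) and (213,360), the shaker cap at (446,316), the jar caps at (406,366) and (487,368), and the tomato at (475,242).

Run:
```python
from h import *
a,b=pickle.load(open('s0.pkl','rb'))
k=.64
c=plane(b,np.array([(197,258),(318,234),(337,335),(213,360)])*k,.121); print(c.round(3),c.mean(0))
e=(c[0]-c[1])+(c[3]-c[2]); f=(c[0]-c[3])+(c[1]-c[2]); print('yaw',np.arctan2(-e[0],e[1]),np.arctan2(f[1],f[0]))
print('shaker',plane(b,np.array([(446,316)])*k,.085),'jars',plane(b,np.array([(406,366),(487,368)])*k,.1))
# depth refined tray: pts with z 0.1..0.13
P=depthpts(b); m=(P[...,2]>.095)&(P[...,2]<.135)&(P[...,1]>-.06)&(P[...,1]<.3)&(P[...,0]>.25)&(P[...,0]<.62)
q=P[m][:,:2].astype(np.float32); print(m.sum(),cv2.minAreaRect(q),np.median(P[m][:,2]))
# shaker & jars from scene depth
P=depthpts(a)
for n,px in(('sh',(440,308)),('j1',(470,333)),('j2',(500,295))):
    u,v=(np.array(px)*k).astype(int); g=P[v-8:v+9,u-4:u+5].reshape(-1,3); print(n,np.median(g,0).round(3))
```

```text
[[ 0.62   0.17   0.121]
 [ 0.652 -0.002  0.121]
 [ 0.506 -0.029  0.121]
 [ 0.474  0.144  0.121]] [0.56311603 0.07078362 0.121     ]
yaw 0.1830976245934319 0.17775025456234744
shaker [[ 0.53514636 -0.18566355  0.085     ]] jars [[ 0.46242243 -0.1246978   0.1       ]
 [ 0.45715316 -0.24035401  0.1       ]]
4786 ((0.5629763007164001, 0.07387949526309967), (0.14859901368618011, 0.17989668250083923), 10.832273483276367) 0.10717318704060685
sh [ 0.533 -0.172  0.052]
j1 [ 0.456 -0.106  0.067]
j2 [ 0.452 -0.226  0.071]
```

```bash
cat >> h.py <<'E'
YAW=0.185; S=np.array([.563,.072,.003]); F=np.array([np.cos(YAW),np.sin(YAW),0]); L=np.array([-F[1],F[0],0]); Z=np.array([0,0,1.])
def tiltR(deg,yaw=YAW): return R.from_euler('xyz',[np.pi,0,yaw])*R.from_rotvec([0,np.radians(deg),0])
def go(p,r):
    o=robot.get_obs(); r0=R.from_euler('xyz',o['ee_rot'])
    print('t',round(o['time'],2),'pos',o['tool_pos'].round(4),'F',o['wrist_force'].round(1),'ROW',np.degrees((r0.inv()*r).as_rotvec()).round(2),(r0.inv().apply(p-o['tool_pos'])*1000).round(1))
E
python3 - <<'E'
from h import *
s=snap('wrist'); print(s['T_tool_cam'].round(3).tolist(),s['fx'])
p=S-.160*F+.02*L+.12*Z
print(p); go(p,tiltR(38))
E
```

```text
[[-0.002, -0.964, -0.265, 0.078], [1.0, -0.001, -0.002, -0.001], [0.001, -0.265, 0.964, -0.217], [0.0, 0.0, 0.0, 1.0]] 320.6706786090595
[0.40205127 0.06222728 0.123     ]
t 0.15 pos [ 0.2255 -0.5011  0.1674] F [ 0.3 -0.1  0.7] ROW [-4.61 37.82 13.09] [ 392.1 -441.2   45.2]
```

```bash
cat >> h.py <<'E'
RT=R.from_euler('xyz',[np.pi,0,YAW+np.pi])*R.from_rotvec([0,np.radians(-38),0])
E
python3 - <<'E'
from h import *
go(S-.13*F+.05*L+.16*Z,RT)
E
```

```text
t 0.15 pos [ 0.2255 -0.5011  0.1674] F [ 0.3 -0.1  0.7] ROW [ -54.38   -6.63 -157.92] [ 428.3 -463.4    5.2]
```

Call:
arm_command(
  targets=[-54.4,-6.6,-157.9,428,-463,-10,1,-54.4,-6.6,-157.9,428,-463,-10,1,-54.4,-6.6,-157.9,428,-463,-10,1,-54.4,-6.6,-157.9,428,-463,-10,1,-54.4,-6.6,-157.9,428,-463,-10,1,-54.4,-6.6,-157.9,428,-463,-10,1,-54.4,-6.6,-157.9,428,-463,-10,1,-54.4,-6.6,-157.9,428,-463,-10,1,-54.4,-6.6,-157.9,428,-463,-10,1,-54.4,-6.6,-157.9,428,-463,-10,1,-54.4,-6.6,-157.9,428,-463,-10,1,-54.4,-6.6,-157.9,428,-463,-10,1,-54.4,-6.6,-157.9,428,-463,-10,1,-54.4,-6.6,-157.9,428,-463,-10,1,-54.4,-6.6,-157.9,428,-463,-10,1,-54.4,-6.6,-157.9,428,-463,-10,1,-54.4,-6.6,-157.9,428,-463,-10,1,-54.4,-6.6,-157.9,428,-463,-10,1,-54.4,-6.6,-157.9,428,-463,-10,1,-54.4,-6.6,-157.9,428,-463,-10,1],
)

```text
time: 2.15
tool_pos: [0.4346, 0.0988, 0.1775]
ee_rot: [-3.137, 0.656, -2.95]
wrist_force: [0.6, -0.1, -0.2]
width: 0.0005
finger_force: 0.0
```

Run:
```python
from h import *
o=robot.get_obs();print(o['joint_positions'].round(2),o['width'])
go(S-.11*F+.05*L+.050*Z,RT)
```

```text
[-0.01 -0.76  2.12  0.13  1.14 -1.78] 0.0005064146030667668
t 2.15 pos [0.4346 0.0988 0.1775] F [ 0.6 -0.1 -0.2] ROW [-0.   -0.38  0.32] [ 67.    0.4 105.5]
```

Call:
arm_command(
  targets=[0,-0.4,0.3,17,0,26,1,0,-0.4,0.3,34,0,53,1,0,-0.4,0.3,50,0,79,1,0,-0.4,0.3,67,0,105,1,0,-0.4,0.3,67,0,105,1,0,-0.4,0.3,67,0,105,1],
)

```text
time: 2.75
tool_pos: [0.4456, 0.1005, 0.054]
ee_rot: [3.14, 0.663, -2.963]
wrist_force: [0.2, 0.1, 0.3]
width: 0.0003
finger_force: 0.0
```

Run:
```python
from h import *
go(S-.11*F+.05*L+.050*Z,RT)
print(robot.get_obs()['joint_positions'].round(2))
s=snap('wrist'); pickle.dump(s,open('w1.pkl','wb'))
cv2.imwrite('pics/w1.png',cv2.resize(s['color'][:,:,::-1],(800,600)))
```

```text
t 2.75 pos [0.4456 0.1005 0.054 ] F [0.2 0.1 0.3] ROW [-0.1  -0.01 -0.27] [0.5 0.4 0.9]
[ 0.   -0.67  2.33  0.15  0.83 -1.81]
```

View pics/w1.png

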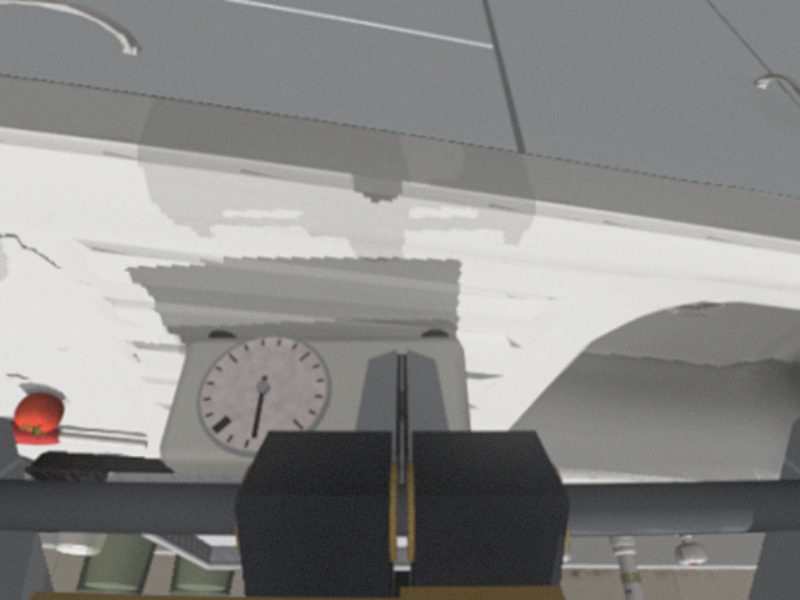

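The picture is upside down. The dial centre is at (264,395), the pointer runs to about (255,437), and the zero bar is at (222,424), to the pointer's real right. The closed fingers at (402,360) cover the wheel.

```bash
cat >> h.py <<'E'
def face(s,px):
    o,d=ray(s,np.array(px,float)); t=(-.055-(o-S)@F)/(d@F); p=o+d*t[:,None]-S; return np.c_[-(p@L),p[:,2]]*1000  # right, up mm
def dial(s,c):
    # rectified dial image, c = (right,up) centre mm ; 8 px/mm, up is up
    n=640; v,u=np.mgrid[0:n,0:n]; r=(u-320)/8+c[0]; h=(320-v)/8+c[1]
    p=S-.055*F+(-r[...,None]*L+h[...,None]*Z)/1000
    q=(p.reshape(-1,3)-s['T'][:3,3]).astype(float)
    x=cv2.projectPoints((q@s['T'][:3,:3]),np.zeros(3),np.zeros(3),s['K'],np.array(s['dist_coeffs']))[0].reshape(n,n,2).astype(np.float32)
    return cv2.remap(s['color'],x[...,0],x[...,1],cv2.INTER_CUBIC)
def bar(s,c,r0=22,r1=29):
    g=cv2.cvtColor(dial(s,c),cv2.COLOR_RGB2GRAY).astype(float)
    a=np.radians(np.arange(-180,180,.5)); rr=np.arange(r0,r1,.25)
    x=(320+8*rr[:,None]*np.sin(a)).astype(np.float32); y=(320-8*rr[:,None]*np.cos(a)).astype(np.float32)
    pol=cv2.remap(g.astype(np.float32),x,y,cv2.INTER_LINEAR).mean(0); d=np.clip(np.median(pol)-15-pol,0,None)
    out=[];i=0
    while i<720:
        if d[i]>0:
            j=i
            while j<720 and d[j]>0:j+=1
            A=np.degrees(a[i:j]);out.append((round(float((A*d[i:j]).sum()/d[i:j].sum()),1),(j-i)/2,round(float(d[i:j].sum())))); i=j
        i+=1
    return out
E
python3 - <<'E'
from h import *
s=pickle.load(open('w1.pkl','rb'))
c=face(s,np.array([(264,395),(264,338),(264,453),(199,395),(329,395),(255,437),(222,424)])*.64);print(c.round(1))
cc=(30,46)
g=dial(s,cc); cv2.imwrite('pics/d1.png',g[:,:,::-1][20:620,20:620])
for r in((18,24),(22,29),(28,32)): print(bar(s,cc,*r))
E
```

```text
[[ 24.7  51.7]
 [ 30.5  14.7]
 [ 19.6  84.2]
 [ 60.7  51.7]
 [-11.   51.8]
 [ 25.6  75.7]
 [ 44.4  68.5]]
[(-9.6, 11.0, 1042), (32.7, 11.5, 239), (137.2, 4.0, 85)]
[(-7.8, 8.5, 885), (33.3, 14.0, 1454), (53.3, 3.0, 18), (73.6, 4.0, 67), (94.3, 4.0, 89), (115.4, 4.0, 96), (137.0, 5.5, 262), (157.6, 4.5, 92), (178.1, 2.0, 10)]
[(-163.7, 4.0, 105), (-145.2, 3.5, 62), (-127.5, 5.5, 185), (-49.4, 2.5, 30), (-24.7, 16.0, 1217), (-7.1, 5.5, 231), (16.5, 3.5, 87), (34.5, 11.5, 1099), (53.8, 4.0, 100), (74.1, 3.5, 39), (94.8, 3.0, 15), (116.1, 2.5, 7), (137.2, 3.5, 22), (157.0, 3.0, 24), (177.3, 3.5, 63)]
```

View pics/d1.png

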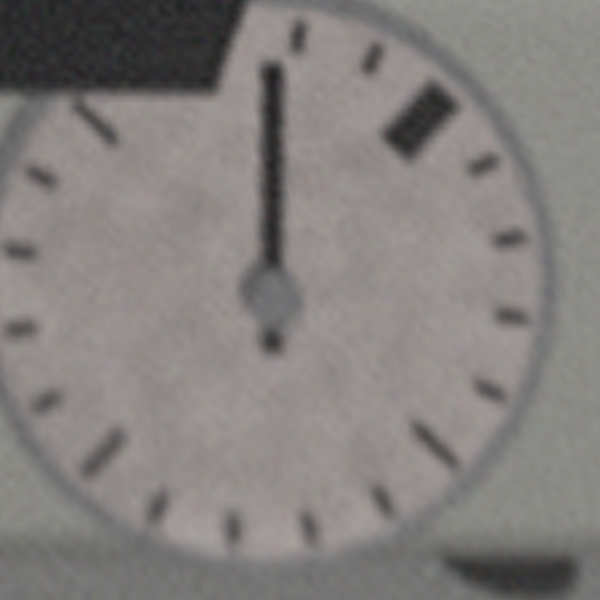

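```bash
sed -i 's/S=np.array(\[.563,.072,.003\])/S=np.array([.5625,.075,.003])/' h.py
python3 - <<'E'
from h import *
go(S-.072*F+.041*L+.050*Z,RT)
go(S-.063*F+.041*L+.050*Z,RT)
E
```

```text
t 2.8 pos [0.4467 0.1005 0.0559] F [ 0.8  0.4 -0.2] ROW [-0.12  0.16 -0.25] [-27.4  -5.2  25.3]
t 2.8 pos [0.4467 0.1005 0.0559] F [ 0.8  0.4 -0.2] ROW [-0.12  0.16 -0.25] [-34.5  -5.2  30.8]
```

Call:
arm_command(
  targets=[0,0,0,-10,-5,9,1,0,0,0,-20,-5,18,1,0,0,0,-27,-5,25,1,0,0,0,-27,-5,25,1],
)

```text
time: 3.2
tool_pos: [0.4851, 0.1023, 0.0543]
ee_rot: [3.141, 0.668, -2.962]
wrist_force: [-0.1, -0.7, -0.5]
width: 0.0005
finger_force: 0.0
```

Call:
arm_command(
  targets=[0,0,0,-1.6,0,1.2,1,0,0,0,-3.2,0,2.4,1,0,0,0,-3.2,0,2.4,1],
)

```text
time: 3.5
tool_pos: [0.487, 0.1029, 0.0518]
ee_rot: [3.14, 0.665, -2.962]
wrist_force: [-0.6, -0.0, 0.6]
width: 0.0003
finger_force: 0.0
```

Run:
```python
from h import *
go(S-.063*F+.041*L+.050*Z,RT)
```

```text
t 3.5 pos [0.487  0.1029 0.0518] F [-0.6 -0.   0.6] ROW [-0.12  0.1  -0.25] [-5.5 -0.3  2.9]
```

Call:
arm_command(
  targets=[0,0,0,-1.6,0,1.2,1,0,0,0,-3.2,0,2.4,1,0,0,0,-3.2,0,2.4,1],
)

```text
time: 3.8
tool_pos: [0.4908, 0.1036, 0.0512]
ee_rot: [3.14, 0.664, -2.962]
wrist_force: [-0.3, -0.6, -0.3]
width: 0.0003
finger_force: 0.0
```

Call:
arm_command(
  targets=[0,0,0,-1.6,0,1.2,1,0,0,0,-1.6,0,1.2,1],
)

```text
time: 4.0
tool_pos: [0.4928, 0.104, 0.0512]
ee_rot: [3.14, 0.664, -2.962]
wrist_force: [-0.8, -0.1, -0.3]
width: 0.0001
finger_force: 0.0
```

Call:
arm_command(
  targets=[0,0,0,-1.6,0,1.2,1,0,0,0,-1.6,0,1.2,1],
)

```text
time: 4.2
tool_pos: [0.4948, 0.1043, 0.0513]
ee_rot: [3.14, 0.664, -2.962]
wrist_force: [-1.2, 0.5, -0.4]
width: 0.0003
finger_force: 0.0
```

Call:
arm_command(
  targets=[0,0,0,-1.6,0,1.2,1,0,0,0,-1.6,0,1.2,1],
)

```text
time: 4.4
tool_pos: [0.4968, 0.1047, 0.0514]
ee_rot: [3.14, 0.664, -2.962]
wrist_force: [-1.2, -0.9, 0.4]
width: 0.0001
finger_force: 0.0
```

Call:
arm_command(
  targets=[0,0,0,-1.6,0,1.2,1,0,0,0,-1.6,0,1.2,1],
)

```text
time: 4.6
tool_pos: [0.4987, 0.105, 0.0514]
ee_rot: [3.14, 0.664, -2.962]
wrist_force: [0.7, -0.6, 0.6]
width: 0.0008
finger_force: 0.0
```

Call:
arm_command(
  targets=[0,0,0,-1.6,0,1.2,1,0,0,0,-1.6,0,1.2,1],
)

```text
time: 4.8
tool_pos: [0.5007, 0.1054, 0.0514]
ee_rot: [3.14, 0.664, -2.962]
wrist_force: [0.1, -0.3, 0.3]
width: 0.0005
finger_force: 0.0
```

Run:
```python
from h import *
go(S-.063*F+.041*L+.050*Z,RT)
s=snap('wrist'); pickle.dump(s,open('w2.pkl','wb'))
g=cv2.resize(s['color'][180:330,100:330,::-1],(800,522),interpolation=cv2.INTER_CUBIC)
cv2.imwrite('pics/w2.png',cv2.flip(g,-1))
```

```text
t 4.8 pos [0.5007 0.1054 0.0514] F [ 0.1 -0.3  0.3] ROW [-0.11  0.04 -0.26] [ 5.2 -0.3 -6. ]
```

View pics/w2.png

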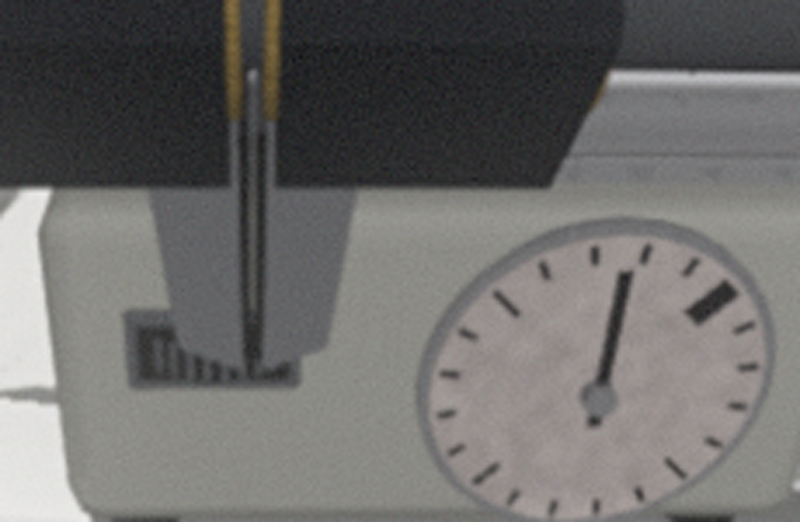

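The wheel's slot spans x 125–300 at y 348, and the fingers centred at x 252 stand in front of its right part. The bar at (712,302) is still right of the pointer, so there has been no contact yet.

Call:
arm_command(
  targets=[0,0,0,-1.6,0,1.2,1,0,0,0,-1.6,0,1.2,1],
)

```text
time: 5.05
tool_pos: [0.5027, 0.1058, 0.0515]
ee_rot: [3.14, 0.664, -2.962]
wrist_force: [0.2, -0.3, -0.5]
width: 0.0005
finger_force: 0.0
```

Call:
arm_command(
  targets=[0,0,0,-1.6,0,1.2,1,0,0,0,-1.6,0,1.2,1],
)

```text
time: 5.25
tool_pos: [0.5046, 0.1061, 0.0516]
ee_rot: [3.14, 0.664, -2.962]
wrist_force: [-0.3, -0.8, 0.2]
width: 0.0003
finger_force: 0.0
```

Run:
```python
from h import *
go(S-.063*F+.041*L+.050*Z,RT)
s=pickle.load(open('w2.pkl','rb'))
f=lambda p:(511-0-(p[0]*230/800+(511-329)), 383-(p[1]*150/522+(383-329)))
pts=[f(p) for p in((597,400),(712,302),(212,348),(252,360),(125,348),(300,348))]
print(face(s,pts).round(1))
u,v=[int(x) for x in f((330,420))]; 
P=depthpts(s); q=P[v-4:v+5,u-4:u+5].reshape(-1,3)-S; print(np.median(q@F),np.median(q[:,2]))
u,v=[int(x) for x in f((650,450))]; q=P[v-4:v+5,u-4:u+5].reshape(-1,3)-S; print(np.median(q@F))
```

```text
t 5.25 pos [0.5046 0.1061 0.0516] F [-0.3 -0.8  0.2] ROW [-0.11  0.04 -0.26] [ 8.4 -0.3 -8.4]
[[ 29.5  45.5]
 [ 48.2  68.3]
 [-50.2  58.3]
 [-42.2  55.5]
 [-67.5  58.5]
 [-32.6  58.2]]
-0.04911884921092574 0.036504160365104954
-0.05146494969478988
```

Run:
```python
from h import *
s=snap('wrist'); pickle.dump(s,open('w3.pkl','wb'))
P=depthpts(s)-S; f=P@F; l=P@L; z=P[...,2]
print((s['range_z']==0).mean())
for col in np.arange(60,76,3)/-1000: pass
# grid in image around fingertip, print F,Z in mm
for u in (258,270,280): print(u,[(v,round(l[v,u]*1e3),round(f[v,u]*1e3),round(z[v,u]*1e3)) for v in range(205,262,5)])
g=cv2.resize(s['color'][190:270,220:330,::-1],(800,582),interpolation=cv2.INTER_CUBIC)
cv2.imwrite('pics/w3.png',cv2.flip(g,-1))
```

```text
0.004084269205729167
258 [(205, 43, -50, 38), (210, 43, -50, 42), (215, 43, -50, 46), (220, 43, -53, 52), (225, 43, -53, 57), (230, 43, -83, 78), (235, 43, -87, 83), (240, 43, -92, 89), (245, 43, -95, 94), (250, 43, -101, 99), (255, 43, -104, 104), (260, 43, -106, 108)]
270 [(205, 52, -49, 37), (210, 52, -49, 41), (215, 52, -49, 46), (220, 51, -55, 54), (225, 51, -56, 58), (230, 50, -86, 80), (235, 50, -90, 85), (240, 49, -94, 91), (245, 49, -98, 95), (250, 49, -103, 101), (255, 49, -107, 105), (260, 49, -110, 109)]
280 [(205, 59, -49, 37), (210, 59, -48, 41), (215, 59, -48, 45), (220, 58, -54, 53), (225, 58, -55, 57), (230, 58, -53, 60), (235, 58, -52, 64), (240, 58, -49, 66), (245, 54, -99, 96), (250, 54, -104, 101), (255, 53, -106, 105), (260, 53, -110, 109)]
```

View pics/w3.png

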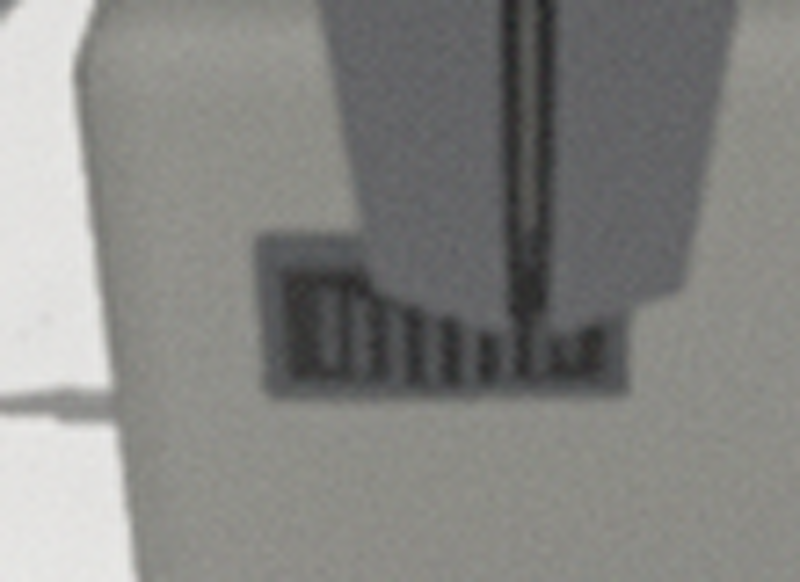

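Run:
```python
from h import *
s=pickle.load(open('w3.pkl','rb'))
v,u=np.mgrid[0:384,0:512]
d=cv2.undistortPoints(np.c_[u.ravel(),v.ravel()].astype(float).reshape(-1,1,2),s['K'],np.array(s['dist_coeffs'])).reshape(-1,2)
C=np.c_[d,np.ones(len(d))]*s['range_z'].reshape(-1,1)
T=np.array(s['T_tool_cam']); Q=((C@T[:3,:3].T+T[:3,3])*1e3).reshape(384,512,3)
for uu in (240,250,256,264,272): print(uu,[tuple(Q[vv,uu].round().astype(int)) for vv in range(216,300,4)])
print(s['dist_coeffs'],s['cx'],s['cy'],s['fx'],s['fy'])
```

```text
240 [(np.int64(-1), np.int64(-11), np.int64(4)), (np.int64(-3), np.int64(-11), np.int64(1)), (np.int64(-5), np.int64(-11), np.int64(-2)), (np.int64(-6), np.int64(-11), np.int64(-5)), (np.int64(9), np.int64(-8), np.int64(-50)), (np.int64(8), np.int64(-8), np.int64(-55)), (np.int64(8), np.int64(-8), np.int64(-60)), (np.int64(8), np.int64(-7), np.int64(-65)), (np.int64(9), np.int64(-7), np.int64(-71)), (np.int64(9), np.int64(-7), np.int64(-75)), (np.int64(9), np.int64(-7), np.int64(-79)), (np.int64(9), np.int64(-6), np.int64(-84)), (np.int64(9), np.int64(-6), np.int64(-87)), (np.int64(9), np.int64(-6), np.int64(-91)), (np.int64(9), np.int64(-6), np.int64(-95)), (np.int64(32), np.int64(-3), np.int64(-139)), (np.int64(33), np.int64(-3), np.int64(-142)), (np.int64(33), np.int64(-3), np.int64(-144)), (np.int64(33), np.int64(-3), np.int64(-146)), (np.int64(32), np.int64(-3), np.int64(-146)), (np.int64(33), np.int64(-3), np.int64(-149))]
250 [(np.int64(0), np.int64(-4), np.int64(3)), (np.int64(-2), np.int64(-4), np.int64(-2)), (np.int64(-4), np.int64(-4), np.int64(-4)), (np.int64(8), np.int64
[... 2967 characters left out ...]
int64(8), np.int64(9), np.int64(-70)), (np.int64(9), np.int64(8), np.int64(-75)), (np.int64(9), np.int64(8), np.int64(-80)), (np.int64(9), np.int64(8), np.int64(-84)), (np.int64(9), np.int64(8), np.int64(-88)), (np.int64(9), np.int64(8), np.int64(-92)), (np.int64(9), np.int64(8), np.int64(-95)), (np.int64(33), np.int64(5), np.int64(-140)), (np.int64(33), np.int64(5), np.int64(-142)), (np.int64(33), np.int64(5), np.int64(-144)), (np.int64(32), np.int64(5), np.int64(-145)), (np.int64(33), np.int64(5), np.int64(-147)), (np.int64(33), np.int64(5), np.int64(-149))]
[-0.04055282  0.          0.          0.          0.        ] 256.869439579385 194.06490104513907 320.6706786090595 320.6706786090595
```

The depth shows the finger surface ending about 40 mm behind the reported tool origin, and the gripper body starting at -139 mm instead of -97 mm. So the real fingertips are about 40 mm short of tool_pos. I'll refine that offset and lower the tool accordingly.

Run:
```python
from h import *
s=pickle.load(open('w3.pkl','rb'))
v,u=np.mgrid[0:384,0:512]
d=cv2.undistortPoints(np.c_[u.ravel(),v.ravel()].astype(float).reshape(-1,1,2),s['K'],np.array(s['dist_coeffs'])).reshape(-1,2)
C=np.c_[d,np.ones(len(d))]*s['range_z'].reshape(-1,1)
T=np.array(s['T_tool_cam']); Q=((C@T[:3,:3].T+T[:3,3])*1e3).reshape(384,512,3)
for uu in (250,253,260): print(uu,[(vv,Q[vv,uu].round().astype(int).tolist()) for vv in range(222,230)])
print(robot.pinch_z, [a for a in dir(robot) if a[0]!='_'])
```

```text
250 [(222, [-3, -4, -4]), (223, [-3, -4, -5]), (224, [-4, -4, -4]), (225, [8, -3, -38]), (226, [8, -3, -40]), (227, [8, -3, -41]), (228, [8, -3, -43]), (229, [8, -3, -45])]
253 [(222, [-3, -2, -3]), (223, [-3, -2, -5]), (224, [-4, -2, -5]), (225, [9, -1, -39]), (226, [8, -1, -40]), (227, [9, -1, -42]), (228, [8, -1, -42]), (229, [9, -1, -45])]
260 [(222, [-1, 3, -8]), (223, [-2, 3, -8]), (224, [-2, 3, -10]), (225, [8, 3, -38]), (226, [9, 3, -41]), (227, [9, 3, -42]), (228, [8, 3, -43]), (229, [8, 3, -45])]
0.0188 ['IKError', 'close_job', 'get_obs', 'pinch_z', 'snapshot']
```

Call:
arm_command(
  targets=[0,0,0,6,0,7,1,0,0,0,12,0,14,1,0,0,0,17,0,21,1,0,0,0,17,0,21,1],
)

```text
time: 5.7
tool_pos: [0.5021, 0.106, 0.0213]
ee_rot: [3.139, 0.659, -2.963]
wrist_force: [-0.4, 0.9, -0.2]
width: 0.0006
finger_force: 0.0
```

Call:
arm_command(
  targets=[0,0,0,-4,0,1,1,0,0,0,-10,0,5,1,0,0,0,-10,0,5,1],
)

```text
time: 6.0
tool_pos: [0.5165, 0.1081, 0.0281]
ee_rot: [3.14, 0.666, -2.962]
wrist_force: [0.3, -0.3, 0.1]
width: 0.0006
finger_force: 0.1
```

Call:
arm_command(
  targets=[0,0,0,-1.6,0,1.2,1,0,0,0,-1.6,0,1.2,1],
)

```text
time: 6.2
tool_pos: [0.5171, 0.1084, 0.0272]
ee_rot: [3.14, 0.664, -2.962]
wrist_force: [-1.6, -2.0, -0.1]
width: 0.0007
finger_force: 0.8
```

Call:
arm_command(
  targets=[0,0,0,-1.6,0,1.2,1,0,0,0,-1.6,0,1.2,1],
)

```text
time: 6.4
tool_pos: [0.5176, 0.1084, 0.0258]
ee_rot: [3.141, 0.661, -2.961]
wrist_force: [-8.5, -2.7, 5.2]
width: 0.0002
finger_force: 4.2
```

Call:
arm_command(
  targets=[0,0,0,0.4,2,-0.3,1,0,0,0,0.4,4,-0.3,1,0,0,0,0.4,6,-0.3,1,0,0,0,0.4,8,-0.3,1,0,0,0,0.4,10,-0.3,1,0,0,0,0.4,12,-0.3,1,0,0,0,0.4,14,-0.3,1,0,0,0,0.4,16,-0.3,1,0,0,0,0.4,16,-0.3,1],
)

```text
time: 7.3
tool_pos: [0.514, 0.1247, 0.0256]
ee_rot: [3.139, 0.661, -2.962]
wrist_force: [-5.8, 0.2, 1.6]
width: 0.0006
finger_force: 2.6
```

```bash
sed -i 's/S=np.array(\[.5625,.075,.003\])/S=np.array([.5669,.0758,.003])/' h.py
cat >> h.py <<'E'
def readdial(n):
    s=snap('wrist'); pickle.dump(s,open(n+'.pkl','wb')); g=dial(s,(30,46)); cv2.imwrite(f'pics/{n}.png',g[20:620,20:620,::-1])
    gr=cv2.GaussianBlur(cv2.cvtColor(g,cv2.COLOR_RGB2GRAY),(5,5),0)
    m=((gr<95)*255).astype(np.uint8); cs=cv2.findContours(m,cv2.RETR_EXTERNAL,cv2.CHAIN_APPROX_NONE)[0]
    for c in cs:
        if cv2.contourArea(c)>1200:
            (x,y),wh,_=cv2.minAreaRect(c); print('blob',round(x-320),round(320-y),np.round(wh),'deg',np.degrees(np.arctan2(x-320,320-y)).round(1))
E
python3 - <<'E'
from h import *
go(S-.07*F+.041*L+.050*Z,RT)
readdial('d2')
E
```

```text
t 7.3 pos [0.514  0.1247 0.0256] F [-5.8  0.2  1.6] ROW [-0.06 -0.13 -0.24] [  4.4 -16.8 -38.2]
blob 230 -297 [ 44. 138.] deg 142.2
blob 11 111 [ 29. 217.] deg 5.7
blob 65 216 [40. 80.] deg 16.6
blob -290 261 [118.  59.] deg -48.1
```

View pics/d2.png

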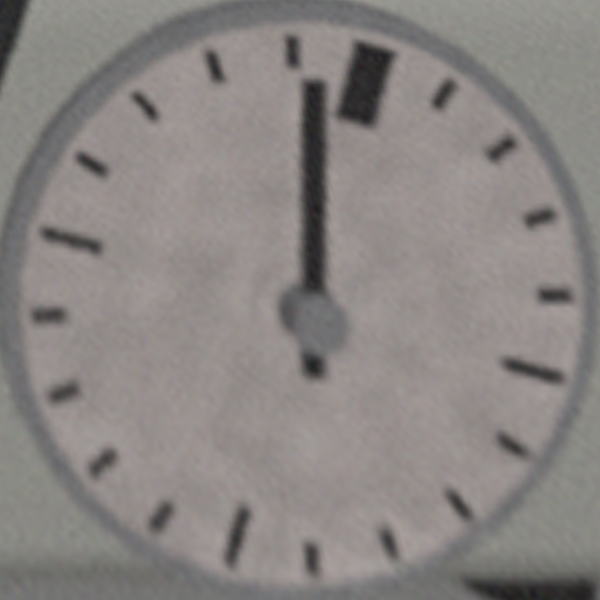

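The dial is clear. Its centre is at (302,306), the pointer is vertical at x 314, and the bar is at (365,84), about 16° right. I need roughly 10 mm more drag, so I'll regrip and stroke again.

Call:
arm_command(
  targets=[0,0,0,6.3,0,-4.9,1,0,0,0,6.3,-7,-4.9,1,0,0,0,6.3,-14,-4.9,1,0,0,0,3,-14,-2.3,1,0,0,0,1,-14,-0.8,1,0,0,0,0,-14,0,1,0,0,0,0,-14,0,1,0,0,0,0,-12,0,1,0,0,0,0,-10,0,1,0,0,0,0,-8,0,1,0,0,0,0,-6,0,1,0,0,0,0,-4.5,0,1,0,0,0,0,-4.5,0,1],
)

```text
time: 8.65
tool_pos: [0.5146, 0.1205, 0.0257]
ee_rot: [3.14, 0.66, -2.961]
wrist_force: [-11.2, -1.7, 5.0]
width: 0.0005
finger_force: 5.3
```

Run:
```python
from h import *
readdial('d3')
```

```text
blob 232 -297 [136.  44.] deg 142.0
blob 7 134 [262.  44.] deg 3.0
blob -274 261 [118.  93.] deg -46.3
```

Run:
```python
from h import *
for n in('d2','d3'):
    s=pickle.load(open(n+'.pkl','rb')); print(n,[x for x in bar(s,(30.25,45.25),29.5,32) if x[2]>40]); print([x for x in bar(s,(30.25,45.25),17,22) if x[2]>40])
```

```text
d2 [(-164.1, 4.5, 368), (-146.1, 5.0, 268), (-127.9, 4.5, 245), (-109.9, 5.0, 276), (-92.1, 4.5, 292), (-74.0, 4.5, 318), (-56.0, 4.5, 295), (-38.0, 3.5, 239), (-20.2, 4.0, 252), (-2.2, 4.0, 284), (15.7, 11.0, 1519), (33.7, 4.0, 274), (51.5, 5.0, 289), (69.3, 5.0, 276), (87.4, 5.0, 337), (105.6, 4.5, 355), (123.7, 5.0, 305), (141.8, 4.0, 257), (160.0, 3.5, 240), (177.9, 4.0, 267)]
[(4.3, 12.0, 1434)]
d3 [(-179.5, 2.0, 178), (-161.9, 4.0, 242), (-144.0, 4.5, 220), (-125.8, 5.5, 314), (-108.0, 4.5, 258), (-89.7, 4.5, 305), (-72.0, 4.5, 286), (-54.0, 4.0, 274), (-36.0, 3.5, 235), (-18.1, 4.0, 252), (-0.2, 11.0, 1485), (17.8, 4.0, 272), (35.7, 4.5, 265), (53.5, 4.5, 298), (71.4, 4.5, 277), (89.5, 4.5, 362), (107.7, 5.0, 339), (125.7, 4.0, 257), (143.8, 4.0, 257), (162.0, 4.0, 248), (179.0, 2.0, 157)]
[(4.0, 11.5, 1355)]
```

The bar now stands at -0.2°, so I'm letting go straight back.

Call:
arm_command(
  targets=[0,0,0,2,0,-1.5,1,0,0,0,5,0,-4,1,0,0,0,15,0,-12,1,0,0,0,25,0,-19,1,0,0,0,25,0,-19,1,0,0,0,25,0,-19,1,0,0,0,25,0,-19,1],
)

```text
time: 9.4
tool_pos: [0.4859, 0.1144, 0.0269]
ee_rot: [3.14, 0.665, -2.962]
wrist_force: [0.3, -0.8, -0.3]
width: 0.0001
finger_force: 0.0
```

Run:
```python
from h import *
readdial('d4'); s=pickle.load(open('d4.pkl','rb'));print([x for x in bar(s,(30.25,45.25),29.5,32) if x[2]>700 or abs(x[0])<30])
print(robot.get_obs()['joint_positions'].round(2))
# go up, vertical tool, above shaker at y -0.186; yaw options
p=np.array([.535,-.186,.25])
for y in (YAW+np.pi,np.pi-.3,np.pi-.6): go(p,R.from_euler('xyz',[np.pi,0,y]))
go(np.array([.40,.1,.22]),RT)
# scene-cam shaker refine: cap top mask
a,b=pickle.load(open('s0.pkl','rb'))
P=depthpts(a); q=P.reshape(-1,3); m=(abs(q[:,0]-.535)<.035)&(abs(q[:,1]+.183)<.035)&(q[:,2]>.02)&(q[:,2]<.1); print('scene sh',q[m].min(0),q[m].max(0),np.median(q[m],0))
P=depthpts(b); q=P.reshape(-1,3); m=(abs(q[:,0]-.535)<.035)&(abs(q[:,1]+.183)<.035)&(q[:,2]>.06)&(q[:,2]<.1); print('top sh',q[m].min(0),q[m].max(0),q[m].mean(0))
```

```text
blob 238 -298 [142.  42.] deg 141.4
blob 4 136 [259.  40.] deg 1.6
blob 0 214 [211. 639.] deg -0.1
[(-55.0, 16.0, 1519), (-18.0, 3.5, 200), (-0.3, 11.5, 1457), (17.6, 4.5, 243)]
[ 0.06 -0.48  2.29  0.12  0.67 -1.76]
t 9.45 pos [0.4858 0.1144 0.0267] F [ 0.2 -1.1  0. ] ROW [-2.000e-02  3.806e+01 -2.900e-01] [-133.6 -304.1 -179.5]
t 9.45 pos [0.4858 0.1144 0.0267] F [ 0.2 -1.1  0. ] ROW [ 9.21 37.3  26.47] [-133.6 -304.1 -179.5]
t 9.45 pos [0.4858 0.1144 0.0267] F [ 0.2 -1.1  0. ] ROW [14.9  36.06 42.99] [-133.6 -304.1 -179.5]
t 9.45 pos [0.4858 0.1144 0.0267] F [ 0.2 -1.1  0. ] ROW [-0.11  0.06 -0.26] [ -50.7    1.5 -205.8]
scene sh [ 0.5158823  -0.19823055  0.02028097] [ 0.55822803 -0.16469977  0.09108525] [ 0.53185305 -0.17447646  0.05466298]
top sh [ 0.52200946 -0.20400823  0.06093692] [ 0.55294595 -0.17067026  0.09265544] [ 0.53654233 -0.18668621  0.08416806]
```

Call:
arm_command(
  targets=[0,0,0,20,0,-15,1,0,0,0,0,0,-40,1,0,0,0,-20,0,-66,1,0,0,0,-42,0,-94,1,0,0,0,-42,0,-94,1],
)

```text
time: 9.95
tool_pos: [0.4649, 0.1099, 0.1348]
ee_rot: [-3.141, 0.677, -2.961]
wrist_force: [1.2, 0.3, -0.3]
width: 0.0003
finger_force: 0.0
```

Run:
```python
from h import *
go(np.array([.536,-.186,.18]),R.from_euler('xyz',[np.pi,0,np.pi]))
```

```text
t 9.95 pos [0.4649 0.1099 0.1348] F [ 1.2  0.3 -0.3] ROW [ 3.48 38.67  9.93] [ -41.4 -303.9  -24.6]
```

Call:
arm_command(
  targets=[3.5,38.7,9.9,-41,-304,-25,-1,3.5,38.7,9.9,-41,-304,-25,-1,3.5,38.7,9.9,-41,-304,-25,-1,3.5,38.7,9.9,-41,-304,-25,-1,3.5,38.7,9.9,-41,-304,-25,-1,3.5,38.7,9.9,-41,-304,-25,-1,3.5,38.7,9.9,-41,-304,-25,-1,3.5,38.7,9.9,-41,-304,-25,-1,3.5,38.7,9.9,-41,-304,-25,-1,3.5,38.7,9.9,-41,-304,-25,-1,3.5,38.7,9.9,-41,-304,-25,-1,3.5,38.7,9.9,-41,-304,-25,-1],
)

```text
time: 11.15
tool_pos: [0.5318, -0.1852, 0.1713]
ee_rot: [-3.14, -0.013, -3.14]
wrist_force: [1.2, -0.5, -0.8]
width: 0.0917
finger_force: 0.0
```

Run:
```python
from h import *
go(np.array([.536,-.186,.18]),R.from_euler('xyz',[np.pi,0,np.pi]))
s=snap('wrist'); pickle.dump(s,open('w5.pkl','wb'))
cv2.imwrite('pics/w5.png',s['color'][:,:,::-1])
P=depthpts(s).reshape(-1,3); m=(abs(P[:,0]-.536)<.04)&(abs(P[:,1]+.186)<.04)&(P[:,2]<.105)&(P[:,2]>.06)
q=P[m]; print(len(q),q.min(0),q.max(0),(q.min(0)+q.max(0))/2)
m=(abs(P[:,0]-.58)<.03)&(abs(P[:,1]+.15)<.03)&(P[:,2]<.05);print('table',np.median(P[m][:,2]))
```

```text
t 11.15 pos [ 0.5318 -0.1852  0.1713] F [ 1.2 -0.5 -0.8] ROW [-0.09 -0.73  0.12] [-4.1 -0.8 -8.8]
953 [ 0.52220258 -0.20257074  0.06024782] [ 0.55567834 -0.16940036  0.09137455] [ 0.53894046 -0.18598555  0.07581118]
table 0.0009193009139862596
```

View pics/w5.png

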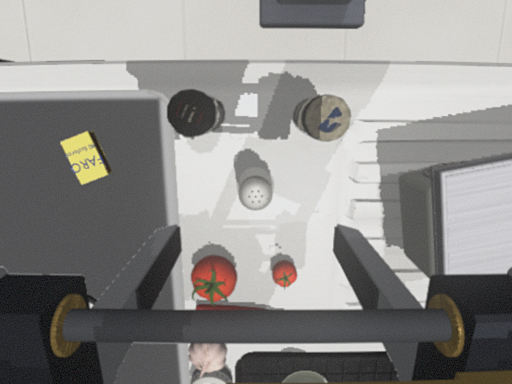

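The shaker cap is at (255,193), centred between the open fingertips at (180,228) and (335,228). The jars at (193,112) and (326,118) are well clear. Next I'll check how deep the tips are when open.

Run:
```python
from h import *
s=pickle.load(open('w5.pkl','rb'))
v,u=np.mgrid[0:384,0:512]
d=cv2.undistortPoints(np.c_[u.ravel(),v.ravel()].astype(float).reshape(-1,1,2),s['K'],np.array(s['dist_coeffs'])).reshape(-1,2)
C=np.c_[d,np.ones(len(d))]*s['range_z'].reshape(-1,1)
T=np.array(s['T_tool_cam']); Q=((C@T[:3,:3].T+T[:3,3])*1e3).reshape(384,512,3)
q=Q.reshape(-1,3); m=(abs(q[:,0])<12)&(abs(q[:,1])<70)&(q[:,2]<-15)&(q[:,2]>-90)
for sgn in(1,-1):
    k=q[m&(q[:,1]*sgn>0)]; i=np.argsort(-k[:,2])[:8]; print(k[i].round(0).tolist())
go(np.array([.537,-.186,.0]),R.from_euler('xyz',[np.pi,0,np.pi]))
```

```text
[[7.0, 48.0, -37.0], [7.0, 49.0, -37.0], [-2.0, 48.0, -38.0], [-1.0, 47.0, -38.0], [9.0, 50.0, -38.0], [6.0, 48.0, -38.0], [-5.0, 48.0, -38.0], [6.0, 48.0, -38.0]]
[[7.0, -45.0, -37.0], [6.0, -45.0, -37.0], [-3.0, -45.0, -37.0], [-2.0, -44.0, -37.0], [7.0, -44.0, -37.0], [9.0, -48.0, -38.0], [4.0, -45.0, -38.0], [-5.0, -45.0, -38.0]]
t 11.2 pos [ 0.5319 -0.1854  0.1712] F [-0.1  0.8  0.5] ROW [-0.09 -0.74  0.1 ] [ -7.3  -0.3 171.2]
```

Call:
arm_command(
  targets=[0,-0.7,0,-5,0,0,-1,0,-0.7,0,-6,0,40,-1,0,-0.7,0,-6,0,80,-1,0,-0.7,0,-7,0,115,-1,0,-0.7,0,-7,0,145,-1,0,-0.7,0,-7,0,171,-1,0,-0.7,0,-7,0,171,-1,0,-0.7,0,-7,0,171,-1],
)

```text
time: 12.0
tool_pos: [0.5368, -0.1865, -0.0]
ee_rot: [-3.14, -0.001, -3.141]
wrist_force: [0.2, -0.0, 0.0]
width: 0.0942
finger_force: 0.0
```

Call:
arm_command(
  targets=[0,0,0,0,0,0,1,0,0,0,0,0,0,1,0,0,0,0,0,0,1,0,0,0,0,0,0,1,0,0,0,0,0,0,1,0,0,0,0,0,0,1,0,0,0,0,0,0,1,0,0,0,0,0,0,1,0,0,0,0,0,0,1,0,0,0,0,0,0,1],
)

```text
time: 13.0
tool_pos: [0.5367, -0.1869, -0.0002]
ee_rot: [-3.14, -0.001, -3.141]
wrist_force: [-0.0, -1.0, 1.2]
width: 0.0382
finger_force: 29.7
```

Call:
arm_command(
  targets=[0,0,0,0,0,-10,1,0,0,0,0,0,-35,1,0,0,0,0,0,-70,1,0,0,0,0,0,-105,1,0,0,0,0,0,-140,1,0,0,0,0,0,-170,1,0,0,0,0,0,-170,1,0,0,0,0,0,-170,1],
)

```text
time: 13.8
tool_pos: [0.5369, -0.1861, 0.1695]
ee_rot: [-3.14, -0.001, -3.141]
wrist_force: [0.1, -0.7, -1.9]
width: 0.0385
finger_force: 29.6
```

Run:
```python
from h import *
go(np.array([.565,.075,.17]),R.from_euler('xyz',[np.pi,0,np.pi]))
o=robot.get_obs(); print(o['width'],o['finger_force'])
s=snap('wrist'); cv2.imwrite('pics/w6.png',s['color'][:,:,::-1])
b=snap('top'); cv2.imwrite('pics/top6.png',b['color'][:,:,::-1])
```

```text
t 13.8 pos [ 0.5369 -0.1861  0.1695] F [ 0.1 -0.7 -1.9] ROW [-0.07 -0.06  0.04] [-28.3 261.1  -0.9]
0.03851764812212277 29.550403272587573
```

View pics/w6.png

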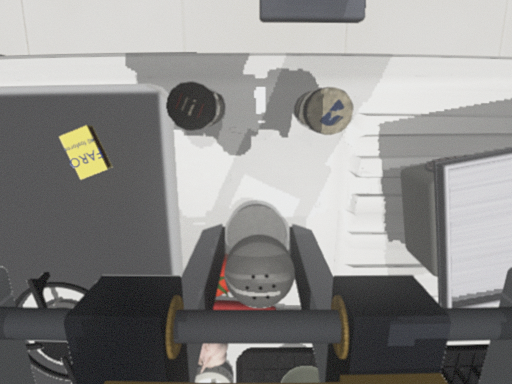

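The shaker hangs upright between the fingers with its cap at (260,275), about 1.9 N. Moving it over the tray.

Call:
arm_command(
  targets=[0,0,0,-1,10,0,1,0,0,0,-4,35,0,1,0,0,0,-8,70,0,1,0,0,0,-12,105,0,1,0,0,0,-16,140,0,1,0,0,0,-20,175,0,1,0,0,0,-24,210,0,1,0,0,0,-27,240,0,1,0,0,0,-28,255,0,1,0,0,0,-28,261,0,1,0,0,0,-28,261,0,1,0,0,0,-28,261,0,1],
)

```text
time: 15.1
tool_pos: [0.5646, 0.0735, 0.169]
ee_rot: [-3.139, -0.002, 3.141]
wrist_force: [-0.4, -0.0, -1.5]
width: 0.0388
finger_force: 29.6
```

Call:
arm_command(
  targets=[0,0,0,0,0,10,1,0,0,0,0,0,25,1,0,0,0,0,0,40,1,0,0,0,0,0,50,1,0,0,0,0,0,57,1,0,0,0,0,0,57,1,0,0,0,0,0,57,1],
)

```text
time: 15.8
tool_pos: [0.5649, 0.0746, 0.1124]
ee_rot: [-3.14, -0.001, -3.141]
wrist_force: [0.1, -0.1, -2.1]
width: 0.0385
finger_force: 29.6
```

Call:
arm_command(
  targets=[0,0,0,0,0,1,1,0,0,0,0,0,2,1,0,0,0,0,0,3,1,0,0,0,0,0,3,1],
)

```text
time: 16.2
tool_pos: [0.5647, 0.0746, 0.1094]
ee_rot: [-3.14, -0.001, -3.141]
wrist_force: [-0.3, -0.4, -1.8]
width: 0.0384
finger_force: 29.6
```

Call:
arm_command(
  targets=[0,0,0,0,0,1,1,0,0,0,0,0,2,1,0,0,0,0,0,2,1],
)

```text
time: 16.5
tool_pos: [0.5645, 0.0746, 0.1071]
ee_rot: [-3.14, -0.002, -3.141]
wrist_force: [0.1, 0.3, -2.0]
width: 0.0384
finger_force: 29.6
```

Call:
arm_command(
  targets=[0,0,0,0,0,1,1,0,0,0,0,0,2,1,0,0,0,0,0,2,1,0,0,0,0,0,2,1],
)

```text
time: 16.9
tool_pos: [0.5647, 0.0746, 0.1054]
ee_rot: [-3.14, -0.001, -3.141]
wrist_force: [0.6, 0.3, -1.1]
width: 0.0387
finger_force: 29.6
```

Call:
arm_command(
  targets=[0,0,0,0,0,1,1,0,0,0,0,0,2,1,0,0,0,0,0,2,1,0,0,0,0,0,2,1],
)

```text
time: 17.3
tool_pos: [0.5648, 0.0746, 0.1034]
ee_rot: [-3.14, -0.001, -3.141]
wrist_force: [0.7, -0.0, -0.9]
width: 0.0385
finger_force: 29.6
```

Call:
arm_command(
  targets=[0,0,0,0,0,0.5,1,0,0,0,0,0,1,1,0,0,0,0,0,1,1,0,0,0,0,0,1,1],
)

```text
time: 17.7
tool_pos: [0.5648, 0.0746, 0.1024]
ee_rot: [-3.14, -0.001, -3.141]
wrist_force: [-0.8, 0.6, -1.0]
width: 0.0385
finger_force: 29.7
```

Call:
arm_command(
  targets=[0,0,0,0,0,0.5,1,0,0,0,0,0,1,1,0,0,0,0,0,1,1,0,0,0,0,0,1,1],
)

```text
time: 18.1
tool_pos: [0.5647, 0.0745, 0.1013]
ee_rot: [-3.14, -0.001, -3.141]
wrist_force: [0.1, 0.0, -0.5]
width: 0.0382
finger_force: 29.7
```

Call:
arm_command(
  targets=[0,0,0,0,0,0,0.1,0,0,0,0,0,0,0,0,0,0,0,0,0,-0.2,0,0,0,0,0,0,-0.4,0,0,0,0,0,0,-0.7,0,0,0,0,0,0,-1,0,0,0,0,0,0,-1,0,0,0,0,0,0,-1,0,0,0,0,0,0,-1],
)

```text
time: 19.0
tool_pos: [0.5647, 0.0746, 0.1013]
ee_rot: [-3.14, -0.001, -3.141]
wrist_force: [-0.1, -0.4, 0.5]
width: 0.0937
finger_force: 0.0
```

Call:
arm_command(
  targets=[0,0,0,0,0,-10,-1,0,0,0,0,0,-30,-1,0,0,0,0,0,-60,-1,0,0,0,0,0,-90,-1,0,0,0,0,0,-110,-1,0,0,0,40,0,-125,-1,0,0,0,80,0,-125,-1,0,0,0,120,0,-125,-1,0,0,0,120,0,-125,-1,0,0,0,120,0,-125,-1],
)

```text
time: 20.0
tool_pos: [0.4449, 0.0747, 0.2278]
ee_rot: [-3.14, 0.002, -3.141]
wrist_force: [0.9, 0.1, 1.3]
width: 0.0937
finger_force: 0.0
```

Run:
```python
from h import *
s=snap('scene'); b=snap('top')
i=np.vstack([cv2.resize(s['color'][170:310,110:350],(720,420)), np.zeros((0,720,3),np.uint8)])
j=cv2.resize(b['color'][130:250,110:360],(720,180*2)[:2])
cv2.imwrite('pics/end.png',cv2.resize(np.vstack([i,j])[:,:,::-1],(560,600)))
P=depthpts(b).reshape(-1,3); m=(abs(P[:,0]-.565)<.05)&(abs(P[:,1]-.075)<.06)&(P[:,2]>.16)&(P[:,2]<.22); q=P[m]; print(len(q),q.mean(0),q.max(0))
o=robot.get_obs();print(o['time'],o['tool_pos'],o['wrist_force'])
```

```text
256 [0.56463176 0.07193179 0.18441612] [0.58299654 0.09194885 0.19532141]
20.1 [0.44577125 0.07461707 0.22702448] [ 0.35780058 -0.14178996 -0.01527551]
```

View pics/end.png

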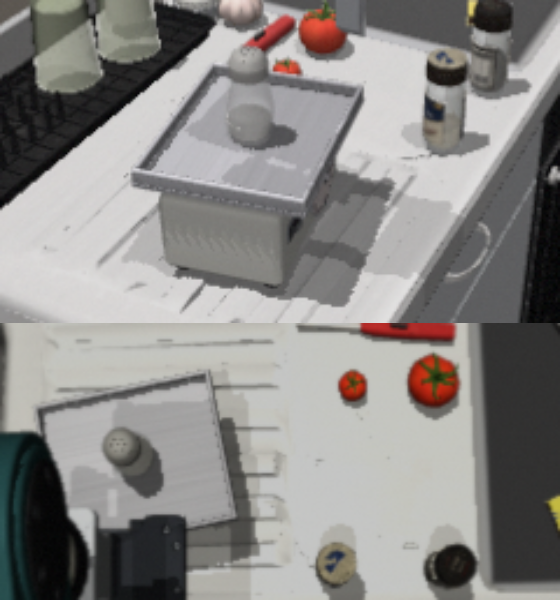

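The shaker stands upright near the middle of the tray, with its cap at (250,65) in the scene view and (122,447) in the top view. The arm is clear and the bystanders haven't moved, so I'm handing in.

```bash
python3 -c "
from bench import robot
print(robot.close_job())"
```

```text
the job is handed in; nothing more can be done
None
```

The job is handed in; the judge's verdict wasn't shown, but the zero bar last read 0.3° off the top before I fetched the shaker, which now stands upright in the tray with the arm clear and nothing else moved.

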